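Put the washstand set back together

ROBOT

A 6-joint arm with a two-finger parallel gripper is mounted at the origin on the work surface. World frame = base frame: x ahead of the robot, y to its left, z up, the work surface at z = 0. Lengths are in m, angles in degrees, forces in N, time in s.
With the tool pointing down it reaches from about 0.25 to 0.725 m from the base axis. Payload 9.7 kg.
Tool frame: the origin (TCP) lies between the finger pads; the fingertips stand 19 mm ahead of it and the grasp point (between the pads) is the TCP; z points along the fingers, y is the line along which they close (so a half turn about z gives the same grasp; the last joint's range is limited). The gripper opens to 85 mm and grips with 20 to 120 N. Pads are 22 mm wide; open, the fingers measure 114 mm over their backs; the gripper's body (76 mm by 85 mm) begins 54 mm behind the grasp point. The pads swing forward as they close: fully open they stand 13 mm farther back than shut.
Start: joints at [73.224, 4.979, 10.078, 95.1, 0, 90], TCP at [0.159, 0.527, 0.25] pointing down, gripper open.
Joint ranges: [-179.16, 179.16], [-48.56, 103.87], [-65.8, 70.77], [-126.05, 130.52], [-82.76, 87.17], [-180, 180]. Speed limits (degrees/s): [127.2, 127.2, 147.25, 180, 180, 180].

INTERFACE

Orientations are given as [roll, pitch, yaw] about the fixed x, y, z axes, in that order (R = Rz(yaw) Ry(pitch) Rx(roll)).
In Python, from workcell import telemetry, camera, calibration, workorder gives the robot as it stands.
- The arm moves only by the tool play_rows, never from a script. Its argument "increments" is a list of rows, each a list of 3 entries, a list of its own where there are three numbers: the shift along the tool's x, y, z in mm, then the turn, a rotation vector about the tool's x, y, z in degrees, then the closure, from 0 (fully open) to 1 (shut). In form: [[[x, y, z], [ax, ay, az], jaw], ...]. A call has 1 to 20 rows; each row is the pose to reach, as a shift and turn from the pose commanded when the call began, along the tool's axes at that moment; what a row does not reach only later rows make up. A row lasts 1/10 s, in which the tool goes at most 50 mm and 8.59 degrees, less where a joint would pass 70% of its speed; a pose out of reach is approached as far as the arm can. A call with a gripper value outside its range is refused whole. The fingers move at their own pace and stop on an object; "grip_force" is the grip in N (left out, the last holds). Time passes only in rows, so rows that repeat a pose let the fingers close. It gives the time, the measured TCP pose, the force, the opening and the grip force at its end, in the units of the state.
- telemetry.get_obs(): the state, without advancing time (a new reading comes with each control period).
- camera(name): name is "side" or "top"; returns (picture, depth): 420x560x3 uint8, red, green, blue; 420x560 float32, m along the optical axis (not along the pixel's ray), 0 where there is no reading.
- calibration(name): a dict with "vertical_fov" (degrees; the focal length in pixels is half the picture's height over the tangent of half this angle, whatever the lens; pixels are square), "cx", "cy" (the principal point, pixels), "k1" (the pictures are not rectified: a ray, as slopes to the right and down, at radius r is drawn at 1 + k1 r^2 times it, then the intrinsics apply), "rvec" (rotation vector, rad) and "tvec" (3), from world to camera coordinates, as OpenCV has them. Camera axes: x right, y down, z forward; pixel columns grow to the right and rows downward; lengths in m; the calibration is good to about 2 mm. A picture is of the moment at which its call begins. calibration takes no time and is no camera call.
- workorder.job_done(): hands the job in; it is judged then, once.
The state is a dict: "time": time; "q": joint angles; "qd": joint speeds; "joint_efforts": joint torques, N m; "ee_pos": TCP position; "tcp_rot": TCP orientation; "wrist_force": force on the tool from outside, world axes, zero at the start; "torque": the same for the moment, N m; "opening": finger opening in m; "grasp_force": force on a finger pad.
Only numpy, scipy, OpenCV 4.12 (cv2) and the standard library are available. Lean on these libraries where they do the work, as an engineer would, in place of code of your own. Each camera call takes 0.05 s, during which the arm holds its last target. There are 200 camera calls.

TASK

The counter has been wiped, so put the washstand set back together: stack the three lidded tubs on the round brown wooden stand in order of size, the widest at the bottom and the narrowest on top, each neatly centred on what is below it. Put the slatted wooden insert flat on the white soap dish between its end lips, and lay the bar of soap flat and centred on the insert, each lengthwise along the piece below it. Set every piece down gently rather than dropping it, and leave the steel tumbler and the candle glass where they stand.

Things in the scene. Friction and masses are not known exactly. Their poses are not given: they have to be found in the camera images.
- tub_large: The widest of three round lidded tubs, white glazed body with a flat pale wooden lid (not removable): a plain upright cylinder 68 mm in diameter, 44 mm high. Loose, stands upright on the counter. Origin: centre of its underside; z up along its axis.
- tub_medium: The middle one of three round lidded tubs, white glazed body with a flat pale wooden lid (not removable): a plain upright cylinder 56 mm in diameter, 40 mm high. Loose, stands upright on the counter. Origin: centre of its underside; z up along its axis.
- tub_small: The narrowest of three round lidded tubs, white glazed body with a flat pale wooden lid (not removable): a plain upright cylinder 44 mm in diameter, 36 mm high. Loose, stands upright on the counter. Origin: centre of its underside; z up along its axis.
- insert: Slatted drain insert of mid-brown wood, like a tiny bench: 90 mm long (x), 60 mm wide (y), 24 mm high, its top made of five lengthwise slats; to the touch a solid block. Loose, lies flat on the counter. Origin: centre of its underside; x along its length, z up.
- soap: Bar of cream-coloured soap, a block 76 mm long (x), 48 mm wide (y), 28 mm high with rounded edges. Loose, lies flat on the counter. Origin: centre of its underside; x along its length, z up.
- stand: Round brown wooden stand, a flat disc 110 mm in diameter, 18 mm high, fixed to the counter: the place for the tubs. Origin: centre of its underside, so its top lies 18 mm above; z up.
- dish: White oblong soap dish, fixed to the counter: a flat plate 126 mm long (x), 80 mm wide (y), 6 mm thick, with a lip 6 mm thick at each of its two ends that rises to 10 mm above the counter; 114 mm clear between the lips, no lips on the long sides. Origin: centre of its underside, so the floor for the insert lies 6 mm above; x along its length, z up.
- tumbler: Bystander: empty steel tumbler, open at the top, 72 mm across its rim, 85 mm high. Loose, leave it alone. Origin: centre of its underside.
- candle: Bystander: red candle glass, 64 mm in diameter, 60 mm high. Loose, leave it alone. Origin: centre of its underside.

How it is judged:
By the outcome, as a careful person would: the job done as asked, in the order asked, and still so for the second after the job is handed in, with the robot touching nothing.
It also fails if it takes over 136 s, if anything falls off the work surface, if the arm or the gripper's body presses on something with over 40 N, if the wrist force passes 120 N, or if a joint passes its speed limit or range.

## Working session

There is one attempt and no reset: what is moved stays moved. The work goes in short steps, Python scripts to look and compute and a tool call to move; the robot and the scene stay as the last step left them, time stands still between calls to the robot, and variables do not carry over. Pictures are saved under pics/ and viewed, at most 14 in all, crops included, and the job is handed in when it is done.

Besides the shell and the picture viewer there is one more tool, called after "Emit:" as a command line: name --argument value ..., lists and objects as JSON in quotes. play_rows: Moves the arm, as the interface text tells. Its arguments: {"type":"object","properties":{"increments":{"type":"array"},"grip_force":{"type":"number"}},"required":["increments"]}

```bash
ls; mkdir -p pics; python3 - <<'E'
from workcell import telemetry, camera, calibration
import cv2,numpy as np
for n in("top","side"):
    p,d=camera(n); cv2.imwrite(f"pics/{n}0.png",p[:,:,::-1]); np.save(f"{n}0.npy",d)
    print(n,calibration(n))
print(telemetry.get_obs())
E
```

```text
pics
top {'vertical_fov': 54.84974895276667, 'cx': 278.48568715754993, 'cy': 213.72813208343013, 'k1': -0.0860714523672267, 'rvec': array([ 2.12703607, -2.13703644,  0.19262011]), 'tvec': array([0.02024181, 0.49801085, 1.08291448])}
side {'vertical_fov': 49.249125200394076, 'cx': 285.6173585287731, 'cy': 216.2483085241713, 'k1': 0.03286248174646056, 'rvec': array([ 2.03659509, -0.478702  ,  0.29677626]), 'tvec': array([-0.44610047,  0.15500947,  0.82198384])}
{'time': 0.1, 'q': array([7.32256338e+01, 5.00821273e+00, 1.00376707e+01, 9.50986577e+01,
       4.36054223e-04, 9.00014465e+01]), 'qd': array([ 0.08226428, -0.01917367,  0.0968204 ,  0.04385197,  0.06546505,
       -0.01836721]), 'joint_efforts': array([ 1.16968845e-04, -5.21559477e+01,  4.65653443e+01,  1.59140682e-02,
        6.12430171e-06, -4.20605460e-06]), 'ee_pos': array([0.15867694, 0.52642145, 0.24963956]), 'tcp_rot': array([-1.79930800e+02, -4.34306934e-04,  1.63224187e+02]), 'wrist_force': array([0.49111954, 0.2394741 , 0.96698571]), 'torque': array([0.00902195, 0.01772107, 0.01293895]), 'grasp_force': 0.0, 'opening': 0.08559983735328969}
```

View pics/top0.png

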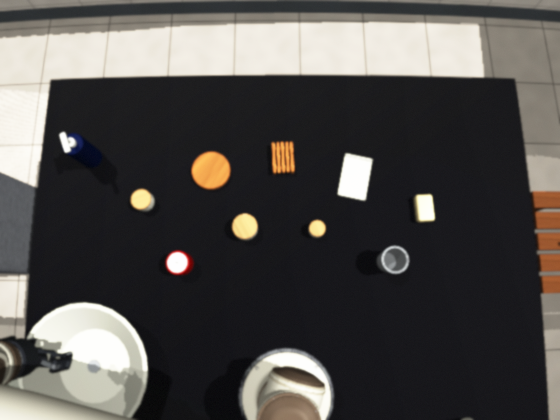

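View pics/side0.png

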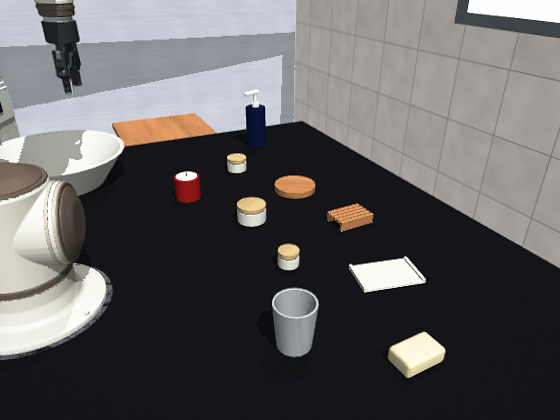

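The top view shows the medium tub at (142,200), large tub at (245,226), small tub at (317,228), stand at (211,170), insert at (283,157), dish at (355,177) and soap at (425,208). The tumbler is at (393,260) and the candle at (178,263). The side view agrees with this layout.

```bash
cat > h.py <<'E'
import cv2,numpy as np
from workcell import telemetry,camera,calibration
def cam(n):
    c=calibration(n); f=210/np.tan(np.radians(c['vertical_fov']/2))
    K=np.array([[f,0,c['cx']],[0,f,c['cy']],[0,0,1]]); R=cv2.Rodrigues(c['rvec'])[0]
    return K,np.array([c['k1'],0,0,0]),R,np.array(c['tvec'])
def rays(n,uv):
    K,D,R,t=cam(n); p=cv2.undistortPoints(np.float64(uv).reshape(-1,1,2),K,D).reshape(-1,2)
    return -R.T@t,np.c_[p,np.ones(len(p))]@R          # origin, world directions per unit depth
def onplane(n,uv,z):
    o,d=rays(n,uv); return o+d*((z-o[2])/d[:,2])[:,None]
def heights(n,dep):
    v,u=np.mgrid[:420,:560]; o,d=rays(n,np.c_[u.ravel(),v.ravel()])
    return (o+d*dep.reshape(-1,1)).reshape(420,560,3)
def mask(p,name):
    h,s,v=cv2.split(cv2.cvtColor(p,cv2.COLOR_RGB2HSV)); 
    if name=='lid': return (s>70)&(v>90)&(h>5)&(h<30)
    if name=='wood': return (s>110)&(v>60)&(h<25)
    if name=='cream': return (v>120)&(h>12)&(h<45)
    return (v>140)
def contour(m,box):
    b=np.zeros(m.shape,np.uint8); x0,y0,x1,y1=box; b[y0:y1,x0:x1]=m[y0:y1,x0:x1]
    return max(cv2.findContours(b,cv2.RETR_EXTERNAL,cv2.CHAIN_APPROX_NONE)[0],key=cv2.contourArea)
def circ(n,p,name,c,z,r=32):
    u,v=c; P=onplane(n,contour(mask(p,name),(max(u-r,0),max(v-r,0),u+r,v+r)).reshape(-1,2),z)[:,:2]
    e=cv2.fitEllipse(np.float32(P*1000)); return np.round(e[0],1),np.round(e[1],1)
def rect(n,p,name,c,z,r=34):
    u,v=c; P=onplane(n,contour(mask(p,name),(u-r,v-r,u+r,v+r)).reshape(-1,2),z)[:,:2]
    (x,y),(w,h),a=cv2.minAreaRect(np.float32(P*1000))
    if w<h: w,h,a=h,w,a+90
    return np.round((x,y),1),np.round((w,h),1),round((a+90)%180-90,1)  # long axis yaw
E
python3 - <<'E'
from h import *
p=cv2.imread('pics/top0.png')[:,:,::-1].copy(); d=np.load('top0.npy'); H=heights('top',d)
for n,k,c,z in(('large','lid',(245,226),.044),('medium','lid',(142,200),.04),('small','lid',(317,228),.036),('stand','wood',(211,170),.018),('candle','any',(178,263),.06)):
    print(n,circ('top',p,k,c,z,20 if n!='stand' else 30),np.round(H[c[1],c[0]]*1000))
for n,k,c,z in(('insert','wood',(283,157),.024),('dish','any',(355,177),.008),('soap','cream',(425,208),.028)):
    print(n,rect('top',p,k,c,z),np.round(H[c[1],c[0]]*1000))
print('tumbler',np.round(onplane('top',[(393,260)],.085)*1000))
q=cv2.imread('pics/side0.png')[:,:,::-1].copy();D=np.load('side0.npy');G=heights('side',D)
for n,k,c,z,r in(('large','lid',(251,206),.044,20),('medium','lid',(236,158),.04,14),('small','lid',(288,251),.036,16),('stand','wood',(295,185),.018,26)):
    print(n,circ('side',q,k,c,z,r),np.round(G[c[1],c[0]]*1000))
for n,k,c,z,r in(('dish','any',(387,273),.008,40),):
    print(n,rect('side',q,k,c,z,r),np.round(G[c[1],c[0]]*1000))
E
```

```text
large (array([464.4, 112.5]), array([70.6, 72.6])) [464. 111.  46.]
medium (array([544. , 409.8]), array([59. , 60.9])) [539. 403.  43.]
small (array([459.2, -89. ]), array([46.9, 48.6])) [459. -89.  35.]
stand (array([633.7, 215. ]), array([115. , 117.5])) [632. 213.  19.]
candle (array([363.8, 291.7]), array([60.7, 64. ])) [361. 291.  57.]
insert (array([669.7,   4. ]), array([97.4, 69.5]), -0.1) [670.   4.  21.]
dish (array([ 615.5, -206.9]), array([131.5,  85. ]), -12.4) [ 612. -207.   10.]
soap (array([ 517.7, -401.5]), array([79.7, 53. ]), 2.2) [ 515. -402.   31.]
tumbler [[ 365. -285.   85.]]
large (array([462.5, 105.3]), array([67.6, 83.2])) [460. 100.  43.]
medium (array([541.2, 400.5]), array([54.9, 79. ])) [539. 397.  41.]
small (array([456.9, -95.5]), array([43.2, 57.4])) [456. -97.  37.]
stand (array([627.8, 201.3]), array([111.8, 146.5])) [631. 203.  19.]
dish (array([ 613.9, -210.6]), array([131.2,  90.5]), -12.4) [ 617. -210.    7.]
```

Emit:
play_rows --increments '[[[-34, -26, 11], [0, 0, 6], 0], [[-69, -52, 22], [0, 0, 12], 0], [[-103, -77, 33], [0, 0, 18], 0], [[-137, -103, 44], [0, 0, 24], 0], [[-172, -128, 55], [0, 0, 31], 0], [[-206, -154, 65], [0, 0, 37], 0], [[-240, -180, 76], [0, 0, 43], 0], [[-275, -206, 87], [0, 0, 49], 0], [[-309, -231, 98], [0, 0, 55], 0], [[-343, -257, 110], [0, 0, 61], 0], [[-378, -283, 120], [0, 0, 67], 0], [[-412, -308, 130], [0, 0, 73.2], 0], [[-412, -308, 130], [0, 0, 73.2], 0], [[-412, -308, 130], [0, 0, 73.2], 0]]'

```text
time: 1.5
ee_pos: [0.4642, 0.112, 0.1196]
tcp_rot: [-179.9, 0.0, 89.9]
wrist_force: [-0.1, -0.5, -0.1]
opening: 0.0852
grasp_force: 0.0
```

```bash
python3 -c "
from h import *
s=telemetry.get_obs(); print(s['time'],s['ee_pos'],s['tcp_rot'],s['q'])"
```

```text
1.5 [0.4641981  0.11196149 0.11964382] [-1.79909351e+02  9.60675388e-03  8.99340676e+01] [ 1.35536754e+01 -5.41603051e+00 -1.47234031e+01  8.07829898e+01
  1.20089872e-02  1.03619606e+02]
```

Emit:
play_rows --increments '[[[0, 0, 25], [0, 0, 0], 0], [[0, 0, 50], [0, 0, 0], 0], [[0, 0, 70], [0, 0, 0], 0], [[0, 0, 82], [0, 0, 0], 0], [[0, 0, 90], [0, 0, 0], 0], [[0, 0, 94], [0, 0, 0], 0], [[0, 0, 94], [0, 0, 0], 0], [[0, 0, 94], [0, 0, 0], 0.1], [[0, 0, 94], [0, 0, 0], 0.15], [[0, 0, 94], [0, 0, 0], 0.2], [[0, 0, 94], [0, 0, 0], 0.3], [[0, 0, 94], [0, 0, 0], 0.4], [[0, 0, 94], [0, 0, 0], 0.4], [[0, 0, 94], [0, 0, 0], 0.4]]' --grip_force 40

```text
time: 2.9
ee_pos: [0.4647, 0.1128, 0.0271]
tcp_rot: [179.9, -0.0, 90.0]
wrist_force: [-1.4, -0.1, 6.3]
opening: 0.0668
grasp_force: 44.8
```

Emit:
play_rows --increments '[[[0, 0, -5], [0, 0, 0], 0.4], [[0, 0, -15], [0, 0, 0], 0.4], [[0, 0, -30], [0, 0, 0], 0.4], [[0, 0, -45], [0, 0, 0], 0.4], [[6, 10, -50], [0, 0, 0], 0.4], [[17, 28, -50], [0, 0, 0], 0.4], [[30, 50, -50], [0, 0, 0], 0.4], [[45, 75, -50], [0, 0, 0], 0.4], [[60, 100, -50], [0, 0, 0], 0.4], [[75, 124, -50], [0, 0, 0], 0.4], [[87, 144, -50], [0, 0, 0], 0.4], [[96, 159, -50], [0, 0, 0], 0.4], [[101, 167, -45], [0, 0, 0], 0.4], [[102.5, 169.3, -38], [0, 0, 0], 0.4], [[102.5, 169.3, -30], [0, 0, 0], 0.4], [[102.5, 169.3, -25], [0, 0, 0], 0.4], [[102.5, 169.3, -22], [0, 0, 0], 0.4], [[102.5, 169.3, -22], [0, 0, 0], 0.4]]'

```text
time: 4.7
ee_pos: [0.633, 0.215, 0.0479]
tcp_rot: [-180.0, 0.0, 90.0]
wrist_force: [-0.9, 0.3, -3.2]
opening: 0.0671
grasp_force: 45.9
```

```bash
python3 - <<'E'
from h import *
p,d=camera('side'); cv2.imwrite('pics/side1.png',cv2.resize(p[80:280,180:400,::-1],None,fx=3,fy=3))
s=telemetry.get_obs(); print(s['time'],s['ee_pos'],s['tcp_rot'],s['wrist_force'],s['grasp_force'])
E
```

```text
4.75 [0.63328041 0.21511154 0.04837279] [-1.79993852e+02  2.36534253e-03  9.00130183e+01] [-0.23375426  0.31174985 -2.49064125] 45.94261407852173
```

View pics/side1.png

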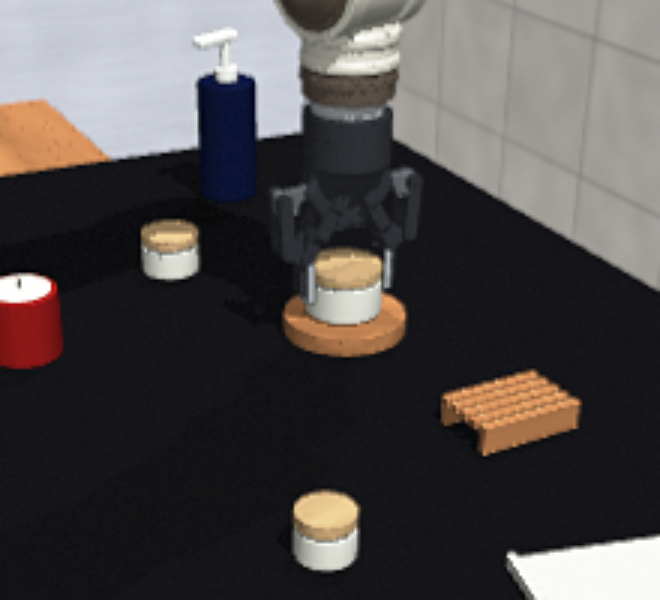

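The tub is held above the middle of the stand, about 3 mm clear of it.

Emit:
play_rows --increments '[[[0, 0, 1], [0, 0, 0], 0.4], [[0, 0, 2], [0, 0, 0], 0.4], [[0, 0, 2.7], [0, 0, 0], 0.4], [[0, 0, 3.2], [0, 0, 0], 0.4], [[0, 0, 3.5], [0, 0, 0], 0.4], [[0, 0, 3.5], [0, 0, 0], 0.4]]'

```text
time: 5.35
ee_pos: [0.6336, 0.2154, 0.0452]
tcp_rot: [180.0, -0.0, 90.0]
wrist_force: [-2.9, -0.3, 0.4]
opening: 0.0668
grasp_force: 46.4
```

Emit:
play_rows --increments '[[[0, 0, 3.5], [0, 0, 0], 0.2], [[0, 0, 3.5], [0, 0, 0], 0.1], [[0, 0, 3.5], [0, 0, 0], 0], [[0, 0, 3.5], [0, 0, 0], 0], [[0, 0, -5], [0, 0, 0], 0], [[0, 0, -25], [0, 0, 0], 0], [[0, 0, -55], [0, 0, 0], 0], [[20, -10, -75], [0, 0, 0], 0], [[60, -28, -75], [0, 0, 0], 0], [[100, -46, -75], [0, 0, 0], 0], [[140, -64, -75], [0, 0, 0], 0], [[175, -80, -75], [0, 0, 0], 0], [[195.5, -89.5, -75], [0, 0, 0], 0], [[195.5, -89.5, -75], [0, 0, 0], 0], [[195.5, -89.5, -75], [0, 0, 0], 0]]'

```text
time: 6.85
ee_pos: [0.5439, 0.411, 0.1203]
tcp_rot: [180.0, -0.0, 90.1]
wrist_force: [-0.0, 0.1, -0.2]
opening: 0.0858
grasp_force: 0.0
```

```bash
cat > look.py <<'E'
from h import *
import sys
n=sys.argv[1]
p,d=camera('top'); cv2.imwrite(f'pics/{n}.png',p[:,:,::-1]); np.save(n+'.npy',d)
s=telemetry.get_obs(); print(s['time'],s['ee_pos'],s['tcp_rot'],s['wrist_force'],s['grasp_force'])
E
python3 look.py t1; python3 -c "
import cv2;p=cv2.imread('pics/t1.png');cv2.imwrite('pics/t1c.png',cv2.resize(p[110:250,90:270],None,fx=4,fy=4))"
```

```text
6.9 [0.5443109  0.41034363 0.12016611] [1.79978206e+02 5.37850867e-03 9.00156169e+01] [ 0.67414573 -0.24010711 -0.32102926] 0.0
```

View pics/t1c.png

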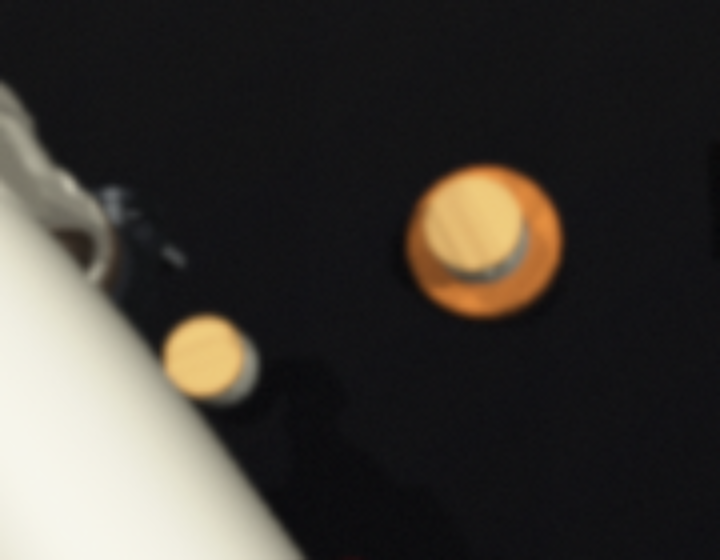

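```bash
python3 - <<'E'
from h import *
p=cv2.imread('pics/t1.png')[:,:,::-1].copy(); hsv=cv2.cvtColor(p,cv2.COLOR_RGB2HSV)
print('cam',-cam('top')[2].T@cam('top')[3])
for c in((208,165),(222,170),(141,199),(211,184)): print(c,hsv[c[1],c[0]],p[c[1],c[0]])
K,D,R,t=cam('top')
print(cv2.projectPoints(np.array([[.5443,.4103,.101],[.5443,.4103,.04],[.6336,.2154,.062],[.6336,.2154,.018]]),cv2.Rodrigues(R)[0],t,K,D)[0].reshape(-1,2))
print('stand',circ('top',p,'wood',(211,170),.018,30))
for g in(150,165,180):
  m=(p[:,:,1]>g)&(hsv[:,:,1]>70)
  for nm,c,z in(('large',(208,165),.062),('med',(141,199),.04)):
    C=contour(m,(c[0]-20,c[1]-20,c[0]+20,c[1]+20)); e=cv2.fitEllipse(onplane('top',C.reshape(-1,2),z)[:,:2].astype(np.float32)*1000); print(g,nm,e)
E
```

```text
cam [0.30171271 0.02397392 1.15304944]
(208, 165) [ 20 125 231] [231 192 118]
(222, 170) [ 13 140 180] [180 124  81]
(141, 199) [ 20 119 237] [237 201 126]
(211, 184) [ 13 186 188] [188 112  51]
[[132.65156075 193.72157909]
 [140.08758845 198.50374856]
 [207.8862986  165.33724157]
 [210.394176   169.73758985]]
stand (array([633.7, 214.2]), array([112. , 115.2]))
150 large ((635.1631469726562, 214.10154724121094), (64.87135314941406, 65.5877914428711), 171.64401245117188)
150 med ((543.5161743164062, 408.765869140625), (50.99252700805664, 53.55553436279297), 0.028911028057336807)
165 large ((635.1690673828125, 214.15499877929688), (61.59786605834961, 63.0069580078125), 100.83222198486328)
165 med ((543.42431640625, 409.3400573730469), (49.16227340698242, 50.28209686279297), 156.0776824951172)
180 large ((636.5652465820312, 211.1218719482422), (51.10633087158203, 60.68041229248047), 122.56295013427734)
180 med ((543.140380859375, 409.2804870605469), (46.38663101196289, 47.85560989379883), 133.53646850585938)
```

Emit:
play_rows --increments '[[[0, 0, 25], [0, 0, 0], 0], [[0, 0, 50], [0, 0, 0], 0], [[0, 0, 70], [0, 0, 0], 0], [[0, 0, 82], [0, 0, 0], 0], [[0, 0, 90], [0, 0, 0], 0], [[0, 0, 94], [0, 0, 0], 0.1], [[0, 0, 94], [0, 0, 0], 0.2], [[0, 0, 94], [0, 0, 0], 0.25], [[0, 0, 94], [0, 0, 0], 0.3], [[0, 0, 94], [0, 0, 0], 0.35], [[0, 0, 94], [0, 0, 0], 0.45], [[0, 0, 94], [0, 0, 0], 0.5], [[0, 0, 94], [0, 0, 0], 0.5]]'

```text
time: 8.2
ee_pos: [0.5443, 0.4112, 0.0269]
tcp_rot: [179.9, -0.1, 90.0]
wrist_force: [-1.1, -0.8, 5.6]
opening: 0.0553
grasp_force: 42.7
```

Emit:
play_rows --increments '[[[0, 0, -8], [0, 0, 0], 0.5], [[0, 0, -25], [0, 0, 0], 0.5], [[0, 0, -50], [0, 0, 0], 0.5], [[0, 0, -75], [0, 0, 0], 0.5], [[-10, 4.5, -92], [0, 0, 0], 0.5], [[-30, 14, -95], [0, 0, 0], 0.5], [[-55, 25, -95], [0, 0, 0], 0.5], [[-85, 39, -95], [0, 0, 0], 0.5], [[-115, 53, -95], [0, 0, 0], 0.5], [[-143, 66, -95], [0, 0, 0], 0.5], [[-167, 77, -95], [0, 0, 0], 0.5], [[-183, 84, -95], [0, 0, 0], 0.5], [[-192, 88, -92], [0, 0, 0], 0.5], [[-194.8, 89.3, -85], [0, 0, 0], 0.5], [[-194.8, 89.3, -76], [0, 0, 0], 0.5], [[-194.8, 89.3, -70], [0, 0, 0], 0.5], [[-194.8, 89.3, -66], [0, 0, 0], 0.5], [[-194.8, 89.3, -65], [0, 0, 0], 0.5], [[-194.8, 89.3, -65], [0, 0, 0], 0.5]]'

```text
time: 10.1
ee_pos: [0.6332, 0.2165, 0.0907]
tcp_rot: [-180.0, 0.0, 90.1]
wrist_force: [-0.0, -0.7, -1.2]
opening: 0.0549
grasp_force: 42.7
```

Emit:
play_rows --increments '[[[0, 0, 0.5], [0, 0, 0], 0.5], [[0, 0, 1], [0, 0, 0], 0.5], [[0, 0, 1.5], [0, 0, 0], 0.5], [[0, 0, 2], [0, 0, 0], 0.5], [[0, 0, 2], [0, 0, 0], 0.5]]'

```text
time: 10.6
ee_pos: [0.6335, 0.216, 0.089]
tcp_rot: [180.0, -0.0, 90.0]
wrist_force: [0.5, -0.9, -0.3]
opening: 0.0549
grasp_force: 42.9
```

Emit:
play_rows --increments '[[[0, 0, 0.5], [0, 0, 0], 0.5], [[0, 0, 0.5], [0, 0, 0], 0.3], [[0, 0, 0.5], [0, 0, 0], 0.2], [[0, 0, 0.5], [0, 0, 0], 0], [[0, 0, 0.5], [0, 0, 0], 0], [[0, 0, -8], [0, 0, 0], 0], [[0, 0, -30], [0, 0, 0], 0], [[-6, -3, -50], [0, 0, 0], 0], [[-40, -23, -55], [0, 0, 0], 0], [[-80, -46, -50], [0, 0, 0], 0], [[-120, -69, -40], [0, 0, 0], 0], [[-160, -92, -25], [0, 0, 0], 0], [[-200, -115, -10], [0, 0, 0], 0], [[-240, -137, 0], [0, 0, 0], 0], [[-280, -160, 0], [0, 0, 0], 0], [[-305, -174.5, 0], [0, 0, 0], 0], [[-305, -174.5, 0], [0, 0, 0], 0]]'

```text
time: 12.3
ee_pos: [0.4577, -0.0914, 0.0897]
tcp_rot: [180.0, 0.0, 89.8]
wrist_force: [1.0, -0.6, 0.8]
opening: 0.0858
grasp_force: 0.0
```

```bash
python3 look.py t2; python3 -c "
import cv2;p=cv2.imread('pics/t2.png');cv2.imwrite('pics/t2c.png',cv2.resize(p[110:260,170:350],None,fx=4,fy=4))"
python3 - <<'E'
from h import *
p=cv2.imread('pics/t2.png')[:,:,::-1].copy(); hsv=cv2.cvtColor(p,cv2.COLOR_RGB2HSV)
K,D,R,t=cam('top')
print(cv2.projectPoints(np.array([[.635,.215,.102],[.635,.215,.062],[.459,-.089,.036]]),cv2.Rodrigues(R)[0],t,K,D)[0].reshape(-1,2))
for g in(150,165):
  m=(p[:,:,1]>g)&(hsv[:,:,1]>70)
  for nm,c,z in(('stack',(208,165),.102),('small',(317,228),.036)):
    C=contour(m,(c[0]-25,c[1]-25,c[0]+25,c[1]+25)); e=cv2.fitEllipse(onplane('top',C.reshape(-1,2),z)[:,:2].astype(np.float32)*1000); print(g,nm,e)
E
```

```text
12.35 [ 0.45869435 -0.09027261  0.08977385] [1.79918596e+02 1.47374322e-02 8.98573455e+01] [0.63249638 0.01170425 0.26094243] 0.0
[[205.60018313 160.54210283]
 [208.0425755  164.85662451]
 [316.86658158 227.84946003]]
150 stack ((631.7572631835938, 209.68638610839844), (51.824649810791016, 65.97017669677734), 156.37779235839844)Traceback (most recent call last):
  File "<stdin>", line 8, in <module>
  File "h.py", line 23, in contour
    return max(cv2.findContours(b,cv2.RETR_EXTERNAL,cv2.CHAIN_APPROX_NONE)[0],key=cv2.contourArea)
ValueError: max() iterable argument is empty
```

View pics/t2c.png

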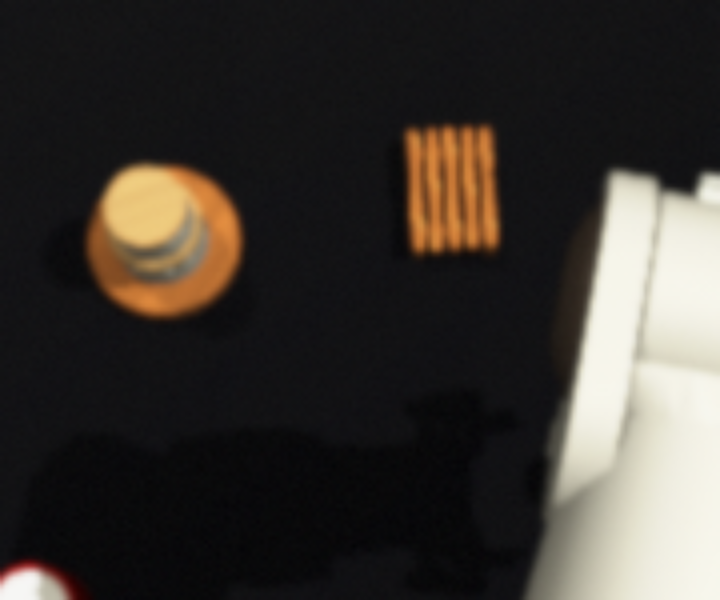

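```bash
python3 - <<'E'
from h import *
p=cv2.imread('pics/t2.png')[:,:,::-1].copy()
for a in(2,4): 
  for g in (150,165,175):
    q=cv2.resize(p[130:200,180:240],None,fx=4,fy=4,interpolation=cv2.INTER_CUBIC)
    m=cv2.morphologyEx((q[:,:,1]>g).astype(np.uint8),cv2.MORPH_OPEN,cv2.getStructuringElement(2,(10*a+1,10*a+1)))
    C=max(cv2.findContours(m,0,1)[0],key=cv2.contourArea).reshape(-1,2)
    C=(C+.5)/4-.5+[180,130]
    print(a,g,cv2.fitEllipse(onplane('top',C,.102)[:,:2].astype(np.float32)*1000))
E
```

```text
2 150 ((633.3995361328125, 211.86428833007812), (52.77607345581055, 60.95331573486328), 7.1783647537231445)
2 165 ((633.54443359375, 212.95684814453125), (51.20775604248047, 56.295249938964844), 11.952889442443848)
2 175 ((633.5521240234375, 213.3201904296875), (49.98518371582031, 53.341888427734375), 14.459616661071777)
4 150 ((633.3529052734375, 212.52996826171875), (53.05508804321289, 58.712913513183594), 9.556892395019531)
4 165 ((633.50537109375, 213.29095458984375), (51.337371826171875, 55.18864822387695), 11.957174301147461)
4 175 ((633.4738159179688, 213.54905700683594), (50.0318717956543, 52.50232696533203), 12.962797164916992)
```

Emit:
play_rows --increments '[[[0, 0, 20], [0, 0, 0], 0], [[0, 0, 40], [0, 0, 0], 0], [[0, 0, 53], [0, 0, 0], 0], [[0, 0, 60], [0, 0, 0], 0], [[0, 0, 62], [0, 0, 0], 0.2], [[0, 0, 62], [0, 0, 0], 0.3], [[0, 0, 62], [0, 0, 0], 0.4], [[0, 0, 62], [0, 0, 0], 0.45], [[0, 0, 62], [0, 0, 0], 0.5], [[0, 0, 62], [0, 0, 0], 0.55], [[0, 0, 62], [0, 0, 0], 0.62], [[0, 0, 62], [0, 0, 0], 0.65], [[0, 0, 62], [0, 0, 0], 0.65]]'

```text
time: 13.65
ee_pos: [0.4594, -0.0891, 0.0276]
tcp_rot: [179.9, 0.0, 90.0]
wrist_force: [-1.2, 0.9, 6.0]
opening: 0.043
grasp_force: 39.9
```

Emit:
play_rows --increments '[[[0, 0, -8], [0, 0, 0], 0.65], [[0, 0, -25], [0, 0, 0], 0.65], [[2, 1, -55], [0, 0, 0], 0.65], [[15, 9, -85], [0, 0, 0], 0.65], [[40, 23, -115], [0, 0, 0], 0.65], [[70, 40, -132], [0, 0, 0], 0.65], [[105, 60, -135], [0, 0, 0], 0.65], [[140, 80, -135], [0, 0, 0], 0.65], [[175, 100, -135], [0, 0, 0], 0.65], [[210, 120, -135], [0, 0, 0], 0.65], [[243, 139, -135], [0, 0, 0], 0.65], [[270, 155, -135], [0, 0, 0], 0.65], [[288, 165.5, -135], [0, 0, 0], 0.65], [[299, 172, -132], [0, 0, 0], 0.65], [[303, 174, -125], [0, 0, 0], 0.65], [[303, 174, -116], [0, 0, 0], 0.65], [[303, 174, -110], [0, 0, 0], 0.65], [[303, 174, -106], [0, 0, 0], 0.65], [[303, 174, -105], [0, 0, 0], 0.65], [[303, 174, -105], [0, 0, 0], 0.65]]'

```text
time: 15.65
ee_pos: [0.6327, 0.2136, 0.132]
tcp_rot: [180.0, 0.0, 90.0]
wrist_force: [0.6, -0.0, -1.0]
opening: 0.043
grasp_force: 41.1
```

Emit:
play_rows --increments '[[[0, 0.4, 0.5], [0, 0, 0], 0.65], [[0, 0.4, 1], [0, 0, 0], 0.65], [[0, 0.4, 1.5], [0, 0, 0], 0.65], [[0, 0.4, 2], [0, 0, 0], 0.65], [[0, 0.4, 2.4], [0, 0, 0], 0.65], [[0, 0.4, 2.4], [0, 0, 0], 0.65]]'

```text
time: 16.25
ee_pos: [0.6333, 0.2141, 0.1297]
tcp_rot: [180.0, -0.0, 90.0]
wrist_force: [-0.9, -0.4, 1.9]
opening: 0.0431
grasp_force: 41.5
```

```bash
python3 - <<'E'
from h import *
p,d=camera('side'); cv2.imwrite('pics/side2.png',cv2.resize(p[80:220,220:380,::-1],None,fx=4,fy=4))
s=telemetry.get_obs(); print(s['time'],s['ee_pos'],s['tcp_rot'],s['wrist_force'],s['grasp_force'])
E
```

```text
16.3 [0.63332283 0.21409424 0.1297356 ] [ 1.79977745e+02 -8.11702380e-03  9.00252636e+01] [-0.15362229  0.45464852  1.3898688 ] 41.47488355636597
```

View pics/side2.png

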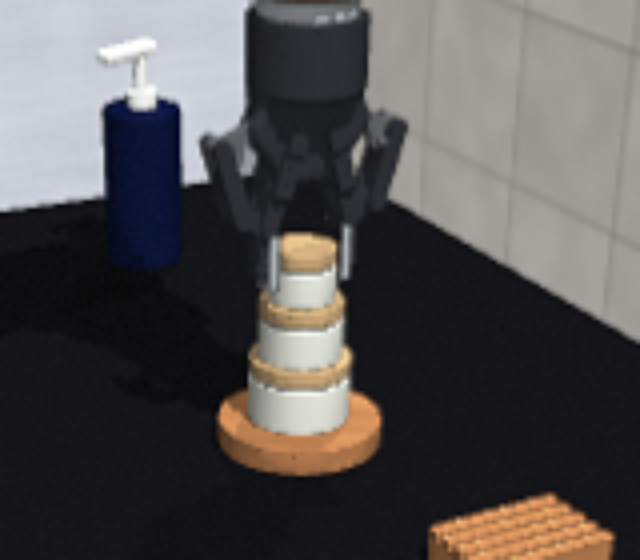

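```bash
python3 - <<'E'
from h import *
p=cv2.imread('pics/side2.png')
K,D,R,t=cam('side'); a=np.radians(np.arange(0,360,3))
for nm,r,z0,z1 in(('large',.034,.018,.062),('med',.028,.062,.102),('small',.022,.102,.138)):
  P=np.concatenate([np.c_[.6345+r*np.cos(a),.2145+r*np.sin(a),np.full(a.size,z)] for z in(z0+.004,)])
  q=cv2.projectPoints(P,cv2.Rodrigues(R)[0],t,K,D)[0].reshape(-1,2); q=(q-[220,80]+.5)*4-.5
  print(nm,'pred l,r',q[:,0].min(),q[:,0].max(),'row',q[q[:,0].argmin(),1])
  row=int(q[q[:,0].argmin(),1])-14; print(' white', [x for x in range(0,640) if p[row,x].min()>110 and 230<x<400][::200], (lambda w:(w.min(),w.max()))(np.array([x for x in range(230,400) if p[row,x].min()>110])))
print('right dir px per mm x,y:', [ (cv2.projectPoints(np.array([[.6345,.2145,.1],[.6345+dx,.2145+dy,.1]]),cv2.Rodrigues(R)[0],t,K,D)[0].reshape(-1,2)[:,0]*4).tolist() for dx,dy in((.01,0),(0,.01))])
E
```

```text
large pred l,r 248.32501122123017 349.5725911176314 row 409.07416128048567
 white [253] (np.int64(253), np.int64(350))
med pred l,r 257.8819651114818 342.7453047968568 row 348.46196683913183
 white [263] (np.int64(263), np.int64(342))
small pred l,r 267.7116894840103 335.48965921938475 row 291.44220380375054
 white [270] (np.int64(270), np.int64(346))
right dir px per mm x,y: [[1179.9003698803865, 1193.441172415111], [1179.9003698803865, 1172.768785752745]]
```

Emit:
play_rows --increments '[[[0, 0.4, 0], [0, 0, 0], 0.5], [[0, 0, 0], [0, 0, 0], 0.3], [[0, 0, 0], [0, 0, 0], 0.2], [[0, 0, 0], [0, 0, 0], 0], [[0, 0, 0], [0, 0, 0], 0], [[0, 0, -10], [0, 0, 0], 0], [[0, 0, -30], [0, 0, 0], 0], [[-2, 0, -50], [0, 0, 0], 0], [[-30, 0, -50], [0, 0, -8], 0], [[-70, 2, -50], [0, 0, -16], 0], [[-110, 6, -50], [0, 0, -24], 0], [[-150, 12, -50], [0, 0, -32], 0], [[-190, 20, -50], [0, 0, -40], 0], [[-210, 30, -45], [0, 0, -48], 0], [[-210, 36, -40], [0, 0, -56], 0], [[-210, 36, -35], [0, 0, -64], 0], [[-210, 36, -30], [0, 0, -72], 0], [[-210, 36, -30], [0, 0, -80], 0], [[-210, 36, -30], [0, 0, -88], 0], [[-210, 36, -30], [0, 0, -90], 0]]'

```text
time: 18.3
ee_pos: [0.6695, 0.004, 0.1602]
tcp_rot: [-180.0, 0.0, -179.7]
wrist_force: [-0.3, -0.0, -0.1]
opening: 0.0851
grasp_force: 0.0
```

```bash
python3 look.py t3; python3 - <<'E'
from h import *
p=cv2.imread('pics/t3.png')[:,:,::-1].copy()
for g in (150,165,175):
    q=cv2.resize(p[120:190,180:240],None,fx=4,fy=4,interpolation=cv2.INTER_CUBIC)
    m=cv2.morphologyEx((q[:,:,1]>g).astype(np.uint8),cv2.MORPH_OPEN,cv2.getStructuringElement(2,(33,33)))
    C=max(cv2.findContours(m,0,1)[0],key=cv2.contourArea).reshape(-1,2)
    print(g,cv2.fitEllipse(onplane('top',(C+.5)/4-.5+[180,120],.138)[:,:2].astype(np.float32)*1000))
# insert in first picture, upscaled, closed slats; dish, soap likewise
p=cv2.imread('pics/top0.png')[:,:,::-1].copy()
q=cv2.resize(p,None,fx=4,fy=4,interpolation=cv2.INTER_CUBIC); 
def R(nm,ch,g,c,z,close):
    m=np.zeros(q.shape[:2],np.uint8); x,y=c; w=slice((y-34)*4,(y+34)*4),slice((x-34)*4,(x+34)*4)
    m[w]=q[w][:,:,ch]>g; m=cv2.morphologyEx(m,cv2.MORPH_CLOSE,np.ones((close,close)))
    C=max(cv2.findContours(m,0,1)[0],key=cv2.contourArea).reshape(-1,2)
    W=onplane('top',(C+.5)/4-.5,z)[:,:2].astype(np.float32)*1000; (a,b),(w1,h1),an=cv2.minAreaRect(W)
    if w1<h1:w1,h1,an=h1,w1,an+90
    print(nm,g,(round(a,1),round(b,1)),(round(w1,1),round(h1,1)),round((an+90)%180-90,2))
for g in(90,120,150): R('insert',0,g,(283,157),.024,25)
for g in(110,140,170): R('dish',1,g,(355,177),.006,5)
for g in(110,140,170,200): R('soap',1,g,(425,208),.028,5)
cv2.imwrite('pics/t0c.png',q[420:900,1040:1800,::-1])
E
```

```text
18.35 [0.66952078 0.00406868 0.16024133] [-1.79997988e+02  4.11501240e-02 -1.79731571e+02] [-0.42123623  0.05357053  0.76292959] 0.0Traceback (most recent call last):
  File "<stdin>", line 6, in <module>
ValueError: max() iterable argument is empty
```

```bash
python3 - <<'E'
from h import *
p=cv2.imread('pics/t3.png')[:,:,::-1].copy()
p0=cv2.imread('pics/top0.png')[:,:,::-1].copy()
q=cv2.resize(p0,None,fx=4,fy=4,interpolation=cv2.INTER_CUBIC); 
def R(nm,ch,g,c,z,close):
    m=np.zeros(q.shape[:2],np.uint8); x,y=c; w=slice((y-34)*4,(y+34)*4),slice((x-34)*4,(x+34)*4)
    m[w]=q[w][:,:,ch]>g; m=cv2.morphologyEx(m,cv2.MORPH_CLOSE,np.ones((close,close)))
    C=max(cv2.findContours(m,0,1)[0],key=cv2.contourArea).reshape(-1,2)
    W=onplane('top',(C+.5)/4-.5,z)[:,:2].astype(np.float32)*1000; (a,b),(w1,h1),an=cv2.minAreaRect(W)
    if w1<h1:w1,h1,an=h1,w1,an+90
    print(nm,g,(round(a,1),round(b,1)),(round(w1,1),round(h1,1)),round((an+90)%180-90,2))
for g in(90,120,150): R('insert',0,g,(283,157),.024,25)
for g in(110,140,170): R('dish',1,g,(355,177),.006,5)
for g in(110,140,170,200): R('soap',1,g,(425,208),.028,5)
a=q[420:900,1040:1800]; b=cv2.resize(p[120:190,180:240],None,fx=4,fy=4)
a[-280:,:240]=b   # inset: stack now
cv2.imwrite('pics/t0c.png',a[:,:,::-1])
E
```

```text
insert 90 (670.3, 5.2) (97.1, 67.2) 2.64
insert 120 (670.4, 5.3) (95.4, 65.5) 2.97
insert 150 (670.4, 5.3) (93.8, 63.7) 2.61
dish 110 (616.0, -206.9) (134.4, 87.5) -12.4
dish 140 (616.1, -207.0) (132.7, 85.9) -12.41
dish 170 (616.0, -207.0) (130.9, 84.2) -12.39
soap 110 (517.9, -401.7) (80.4, 53.8) 2.88
soap 140 (518.0, -402.3) (78.8, 50.9) 2.98
soap 170 (518.1, -402.6) (76.9, 48.9) 3.02
soap 200 (517.9, -403.0) (74.7, 46.7) 2.89
```

View pics/t0c.png

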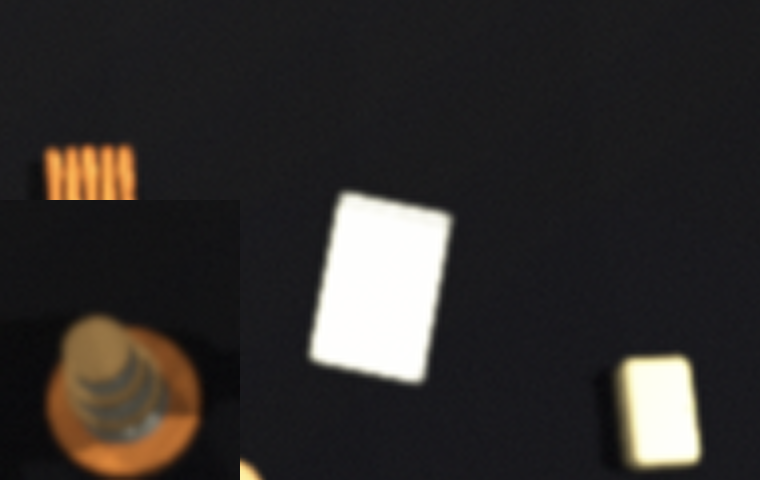

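Emit:
play_rows --increments '[[[0, 1, 35], [0, 0, -2.4], 0], [[0, 1, 70], [0, 0, -2.4], 0], [[0, 1, 100], [0, 0, -2.4], 0], [[0, 1, 120], [0, 0, -2.4], 0], [[0, 1, 132], [0, 0, -2.4], 0], [[0, 1, 139], [0, 0, -2.4], 0], [[0, 1, 140], [0, 0, -2.4], 0.1], [[0, 1, 140], [0, 0, -2.4], 0.2], [[0, 1, 140], [0, 0, -2.4], 0.25], [[0, 1, 140], [0, 0, -2.4], 0.3], [[0, 1, 140], [0, 0, -2.4], 0.4], [[0, 1, 140], [0, 0, -2.4], 0.5], [[0, 1, 140], [0, 0, -2.4], 0.5], [[0, 1, 140], [0, 0, -2.4], 0.5]]'

```text
time: 19.75
ee_pos: [0.6701, 0.0051, 0.0209]
tcp_rot: [-180.0, 0.1, -177.6]
wrist_force: [-0.4, 0.0, 5.7]
opening: 0.0593
grasp_force: 44.6
```

```bash
cat > goal.py <<'E'
from h import *
import sys
from scipy.spatial.transform import Rotation as Ro
x,y,z,yaw=map(float,sys.argv[1:])
s=telemetry.get_obs(); R0=Ro.from_euler('xyz',s['tcp_rot'],degrees=True); R1=Ro.from_euler('xyz',[180,0,yaw],degrees=True)
print(s['time'],s['ee_pos'],s['tcp_rot'],s['wrist_force'],s['opening'])
print('shift',np.round(R0.inv().apply(np.array([x,y,z])-s['ee_pos']*1000),1),'turn',np.round((R0.inv()*R1).as_rotvec(degrees=True),2))
E
python3 goal.py 616 -206 28 167.6
```

```text
19.75 [0.67006401 0.00506273 0.02087089] [-1.79993749e+02  1.23515865e-01 -1.77578383e+02] [-4.17552544e-01  4.37714757e-03  5.67918837e+00] 0.05929897701006519
shift [  62.9 -208.6   -7.2] turn [1.000e-02 1.200e-01 1.482e+01]
```

Emit:
play_rows --increments '[[[0, 0, -6], [0, 0, 0], 0.5], [[0, 0, -18], [0, 0, 0], 0.5], [[0, 0, -32], [0, 0, 0], 0.5], [[3, -10, -40], [0, 0, 1], 0.5], [[8, -28, -42], [0, 0, 2.5], 0.5], [[15, -50, -42], [0, 0, 4], 0.5], [[23, -76, -42], [0, 0, 6], 0.5], [[31, -104, -42], [0, 0, 8], 0.5], [[39, -132, -42], [0, 0, 9.5], 0.5], [[47, -158, -42], [0, 0, 11.5], 0.5], [[54, -180, -42], [0, 0, 13], 0.5], [[59, -196, -40], [0, 0, 14], 0.5], [[62, -206, -35], [0, 0, 14.8], 0.5], [[63, -209.5, -28], [0, 0, 14.8], 0.5], [[63, -209.5, -20], [0, 0, 14.8], 0.5], [[63, -209.5, -14], [0, 0, 14.8], 0.5], [[63, -209.5, -10.5], [0, 0, 14.8], 0.5], [[63, -209.5, -9.5], [0, 0, 14.8], 0.5], [[63, -209.5, -9.5], [0, 0, 14.8], 0.5]]'

```text
time: 21.65
ee_pos: [0.6154, -0.2064, 0.0288]
tcp_rot: [180.0, -0.0, 167.7]
wrist_force: [-0.3, -0.0, 0.4]
opening: 0.059
grasp_force: 43.8
```

```bash
python3 goal.py 616 -207 27 167.6; python3 - <<'E'
from h import *
p,d=camera('side'); cv2.imwrite('pics/side3.png',cv2.resize(p[190:330,310:460,::-1],None,fx=4,fy=4))
p,d=camera('top'); q=cv2.resize(p[120:200,170:250],None,fx=6,fy=6,interpolation=cv2.INTER_CUBIC); cv2.imwrite('pics/t4.png',p[:,:,::-1])
for g in (130,150,165,175):
    m=cv2.morphologyEx((q[:,:,1]>g).astype(np.uint8),cv2.MORPH_OPEN,cv2.getStructuringElement(2,(49,49)))
    C=max(cv2.findContours(m,0,1)[0],key=cv2.contourArea).reshape(-1,2)
    print(g,cv2.fitEllipse(onplane('top',(C+.5)/6-.5+[170,120],.138)[:,:2].astype(np.float32)*1000))
E
```

```text
21.65 [ 0.61542741 -0.20643711  0.02881072] [ 1.79998530e+02 -4.83902276e-03  1.67664714e+02] [-0.26442138 -0.00205364  0.35496915] 0.05895179747585903
shift [-0.7 -0.4  1.8] turn [ 0.   -0.    0.06]
130 ((627.8104248046875, 201.90699768066406), (43.20429611206055, 76.62474822998047), 152.9468994140625)
150 ((633.3171997070312, 211.70999145507812), (39.844566345214844, 45.62192153930664), 4.13622522354126)
165 ((633.4568481445312, 212.59954833984375), (38.145606994628906, 40.393028259277344), 7.705819129943848)
175 ((633.6705322265625, 212.5633544921875), (35.939353942871094, 37.55147171020508), 4.264817237854004)
```

View pics/side3.png

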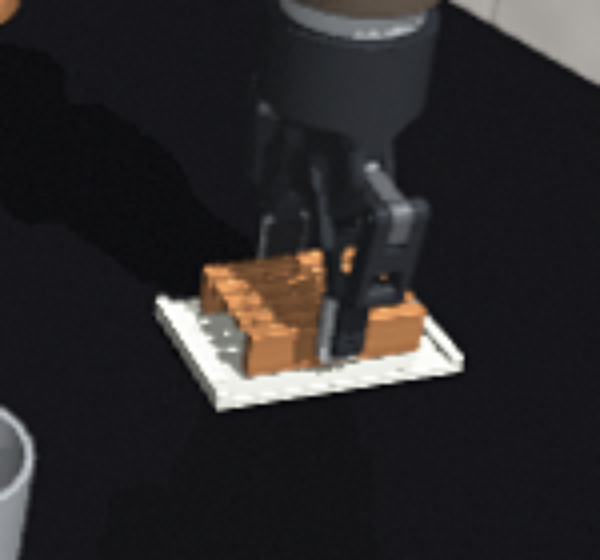

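The insert is held over the dish, square to it and between the lips, with the edges parallel. The small tub is centred within about 1 mm.

Emit:
play_rows --increments '[[[-0.5, 0, 0.5], [0, 0, 0], 0.5], [[-0.5, 0, 1], [0, 0, 0], 0.5], [[-0.5, 0, 1.4], [0, 0, 0], 0.5], [[-0.5, 0, 1.8], [0, 0, 0], 0.5], [[-0.5, 0, 2.1], [0, 0, 0], 0.5], [[-0.5, 0, 2.1], [0, 0, 0], 0.5]]'

```text
time: 22.35
ee_pos: [0.6158, -0.2071, 0.0269]
tcp_rot: [-180.0, 0.0, 167.6]
wrist_force: [-0.5, 0.1, 1.2]
opening: 0.059
grasp_force: 44.0
```

Emit:
play_rows --increments '[[[0, 0, 0], [0, 0, 0], 0.35], [[0, 0, 0], [0, 0, 0], 0.25], [[0, 0, 0], [0, 0, 0], 0.1], [[0, 0, 0], [0, 0, 0], 0], [[0, 0, 0], [0, 0, 0], 0], [[0, 0, -10], [0, 0, 0], 0], [[0, 0, -35], [0, 0, 0], 0], [[3, -10, -65], [0, 0, 0], 0], [[12, -47, -80], [0, 0, -4], 0], [[22, -87, -80], [0, 0, -8], 0], [[32, -127, -80], [0, 0, -12], 0], [[42, -167, -80], [0, 0, -15.3], 0], [[50, -200, -80], [0, 0, -15.3], 0], [[53.5, -212, -80], [0, 0, -15.3], 0], [[53.5, -212, -80], [0, 0, -15.3], 0], [[53.5, -212, -80], [0, 0, -15.3], 0]]'

```text
time: 23.95
ee_pos: [0.5185, -0.402, 0.1071]
tcp_rot: [180.0, 0.0, -177.1]
wrist_force: [0.0, -0.3, 0.2]
opening: 0.0852
grasp_force: 0.0
```

```bash
python3 look.py t5; python3 goal.py 518 -402.5 22 182.9; python3 - <<'E'
from h import *
p=cv2.imread('pics/t5.png')[:,:,::-1].copy()
q=cv2.resize(p,None,fx=4,fy=4,interpolation=cv2.INTER_CUBIC); hsv=cv2.cvtColor(q,cv2.COLOR_RGB2HSV)
def R(nm,M,c,z,close):
    m=np.zeros(q.shape[:2],np.uint8); x,y=c; w=slice((y-34)*4,(y+34)*4),slice((x-34)*4,(x+34)*4)
    m[w]=M[w]; m=cv2.morphologyEx(m,cv2.MORPH_CLOSE,np.ones((close,close)))
    C=max(cv2.findContours(m,0,1)[0],key=cv2.contourArea).reshape(-1,2)
    W=onplane('top',(C+.5)/4-.5,z)[:,:2].astype(np.float32)*1000; (a,b),(w1,h1),an=cv2.minAreaRect(W)
    if w1<h1:w1,h1,an=h1,w1,an+90
    print(nm,(round(a,1),round(b,1)),(round(w1,1),round(h1,1)),round((an+90)%180-90,2))
for g in(120,150): R('insert',(q[:,:,0]>g)&(hsv[:,:,1]>90),(355,177),.030,25)
R('dish',(q[:,:,0]>130),(355,177),.006,25)
cv2.imwrite('pics/t5c.png',q[540:900,1240:1800,::-1])
E
```

```text
24.0 [ 0.51874802 -0.40155424  0.10704809] [ 1.79987216e+02  1.79832457e-02 -1.77025257e+02] [0.26462145 0.59858489 0.67113677] 0.0
24.0 [ 0.51874802 -0.40155424  0.10704809] [ 1.79987216e+02  1.79832457e-02 -1.77025257e+02] [0.26462145 0.59858489 0.67113677] 0.08537112907155596
shift [ 0.8 -0.9 85. ] turn [0.01 0.02 0.07]
insert (614.6, -205.1) (92.5, 61.8) -12.19
insert (615.5, -205.3) (90.8, 61.7) -12.19
dish (616.1, -207.0) (130.8, 83.2) -12.22
```

View pics/t5c.png

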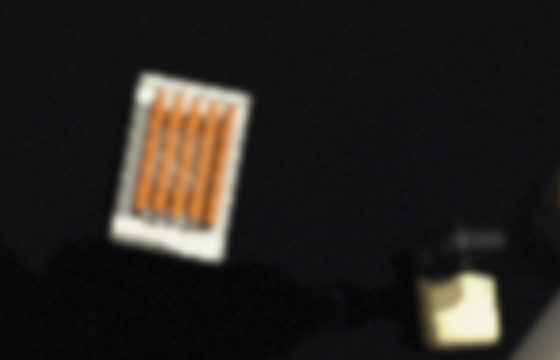

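The insert lies flat and aligned inside the dish, with the slats centred at about crop (187,158). The soap is under the gripper at crop (460,310).

Emit:
play_rows --increments '[[[0.5, -0.9, 25], [0, 0, 0], 0], [[0.5, -0.9, 50], [0, 0, 0], 0], [[0.5, -0.9, 68], [0, 0, 0], 0], [[0.5, -0.9, 78], [0, 0, 0], 0], [[0.5, -0.9, 84], [0, 0, 0], 0], [[0.5, -0.9, 86], [0, 0, 0], 0.2], [[0.5, -0.9, 86], [0, 0, 0], 0.3], [[0.5, -0.9, 86], [0, 0, 0], 0.35], [[0.5, -0.9, 86], [0, 0, 0], 0.4], [[0.5, -0.9, 86], [0, 0, 0], 0.45], [[0.5, -0.9, 86], [0, 0, 0], 0.55], [[0.5, -0.9, 86], [0, 0, 0], 0.6], [[0.5, -0.9, 86], [0, 0, 0], 0.6]]'

```text
time: 25.3
ee_pos: [0.5179, -0.4039, 0.0217]
tcp_rot: [-179.9, 0.1, -177.1]
wrist_force: [0.1, -0.4, 5.7]
opening: 0.0474
grasp_force: 41.9
```

```bash
python3 goal.py 616 -207 55 167.7
```

```text
25.3 [ 0.51794491 -0.40388764  0.0217066 ] [-1.79947326e+02  5.97784969e-02 -1.77080823e+02] [ 0.14341365 -0.40919011  5.71537012] 0.04739620749761846
shift [-108.   191.6  -33.4] turn [-0.04  0.07 15.22]
```

Emit:
play_rows --increments '[[[0, 0, -8], [0, 0, 0], 0.6], [[0, 0, -25], [0, 0, 0], 0.6], [[0, 0, -45], [0, 0, 0], 0.6], [[-5, 9, -60], [0, 0, 1], 0.6], [[-15, 27, -62], [0, 0, 3], 0.6], [[-28, 50, -62], [0, 0, 5], 0.6], [[-43, 76, -62], [0, 0, 7], 0.6], [[-58, 103, -62], [0, 0, 9], 0.6], [[-73, 130, -62], [0, 0, 11], 0.6], [[-87, 154, -62], [0, 0, 13], 0.6], [[-98, 174, -62], [0, 0, 14.5], 0.6], [[-105, 186, -60], [0, 0, 15.2], 0.6], [[-108, 191.6, -55], [0, 0, 15.2], 0.6], [[-108, 191.6, -47], [0, 0, 15.2], 0.6], [[-108, 191.6, -40], [0, 0, 15.2], 0.6], [[-108, 191.6, -36], [0, 0, 15.2], 0.6], [[-108, 191.6, -33.5], [0, 0, 15.2], 0.6], [[-108, 191.6, -32.5], [0, 0, 15.2], 0.6], [[-108, 191.6, -32.5], [0, 0, 15.2], 0.6]]'

```text
time: 27.2
ee_pos: [0.6156, -0.207, 0.0533]
tcp_rot: [-180.0, 0.0, 167.7]
wrist_force: [0.3, -0.9, -0.5]
opening: 0.0474
grasp_force: 41.4
```

```bash
python3 goal.py 615.8 -207 51.7 167.7; python3 - <<'E'
from h import *
p,d=camera('side'); cv2.imwrite('pics/side4.png',cv2.resize(p[190:330,310:460,::-1],None,fx=4,fy=4))
E
```

```text
27.2 [ 0.6156037  -0.20700627  0.05331173] [-1.79998773e+02  2.82487075e-03  1.67701025e+02] [ 0.31414538 -0.86187053 -0.51277432] 0.047358155827545295
shift [-0.2  0.   1.6] turn [-0.  0.  0.]
```

View pics/side4.png

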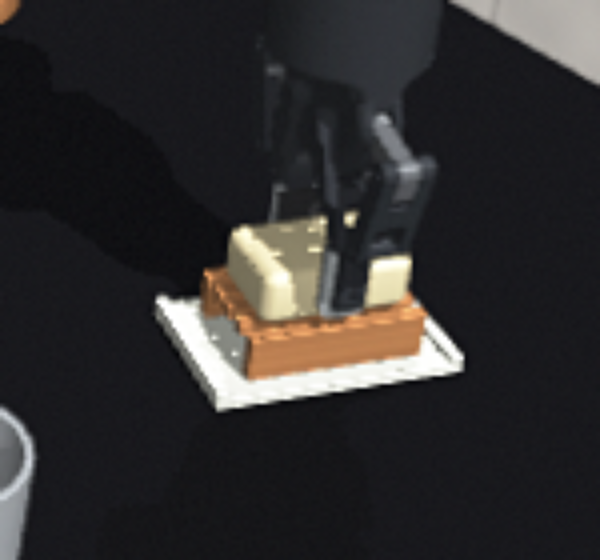

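The soap hangs centred over the insert and aligned with it, about 1.6 mm above.

Emit:
play_rows --increments '[[[0, 0, 0.5], [0, 0, 0], 0.6], [[0, 0, 1], [0, 0, 0], 0.6], [[0, 0, 1.4], [0, 0, 0], 0.6], [[0, 0, 1.8], [0, 0, 0], 0.6], [[0, 0, 1.8], [0, 0, 0], 0.6]]'

```text
time: 27.75
ee_pos: [0.6157, -0.2067, 0.0517]
tcp_rot: [-180.0, 0.0, 167.7]
wrist_force: [-1.0, 1.0, 1.3]
opening: 0.0472
grasp_force: 41.5
```

Touching down (the force went from −0.5 to +1.3 N), so I'll release and back off toward the base.

Emit:
play_rows --increments '[[[0, 0, 1.8], [0, 0, 0], 0.45], [[0, 0, 1.8], [0, 0, 0], 0.3], [[0, 0, 1.8], [0, 0, 0], 0.15], [[0, 0, 1.8], [0, 0, 0], 0], [[0, 0, 1.8], [0, 0, 0], 0], [[0, 0, -8], [0, 0, 0], 0], [[0, 0, -30], [0, 0, 0], 0], [[0, 0, -70], [0, 0, 0], 0], [[0, 0, -110], [0, 0, 0], 0], [[10, 10, -150], [0, 0, 0], 0], [[45, 25, -160], [0, 0, 0], 0], [[90, 45, -160], [0, 0, 0], 0], [[130, 70, -160], [0, 0, 0], 0], [[170, 95, -160], [0, 0, 0], 0], [[210, 120, -160], [0, 0, 0], 0], [[240, 150, -160], [0, 0, 0], 0], [[240, 150, -160], [0, 0, 0], 0], [[240, 150, -160], [0, 0, 0], 0]]'

```text
time: 29.55
ee_pos: [0.413, -0.0085, 0.2126]
tcp_rot: [180.0, 0.1, 167.8]
wrist_force: [-0.5, 0.1, 0.9]
opening: 0.0853
grasp_force: 0.0
```

```bash
python3 look.py t6; python3 - <<'E'
from h import *
p,d=camera('side'); a=cv2.resize(p[90:290,220:440,::-1],None,fx=2.7,fy=2.7)[:540]
q=cv2.imread('pics/t6.png'); b=cv2.resize(q[130:290,150:420],None,fx=2.9,fy=2.9)
cv2.imwrite('pics/final_side.png',a); cv2.imwrite('pics/final_top.png',b)
E
```

```text
29.6 [ 0.41339423 -0.00911411  0.21222898] [1.79996576e+02 8.58312046e-02 1.67768136e+02] [ 0.49414982 -0.67536541 -0.21584296] 0.0
```

View pics/final_side.png

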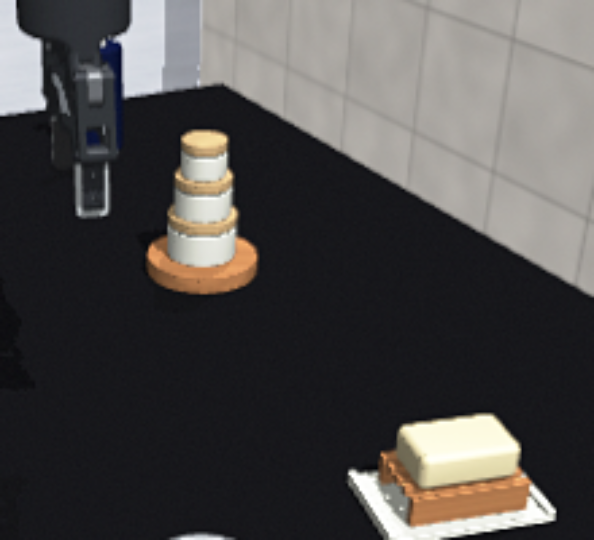

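View pics/final_top.png

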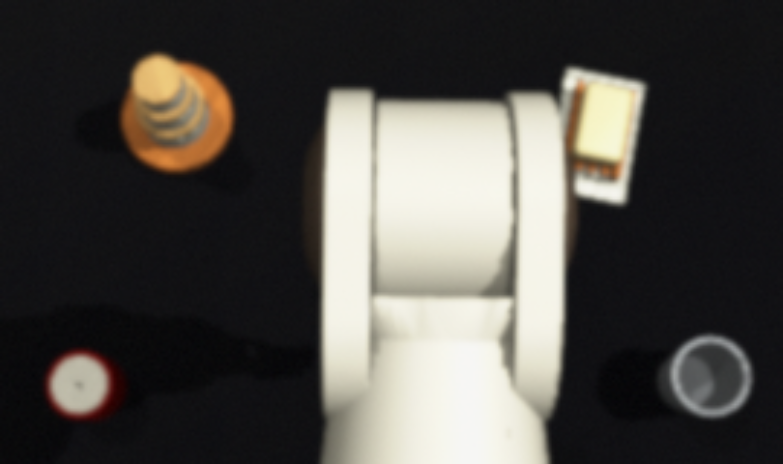

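Both stacks look right: the tubs are centred at final_side (203,200), and the soap sits flat on the insert at (458,450). The tumbler and candle are untouched. I'll do one numeric check of the soap before handing in.

```bash
python3 - <<'E'
from h import *
p=cv2.imread('pics/t6.png')[:,:,::-1].copy()
q=cv2.resize(p,None,fx=4,fy=4,interpolation=cv2.INTER_CUBIC); hsv=cv2.cvtColor(q,cv2.COLOR_RGB2HSV).astype(int)
for g in(180,200):
    m=np.zeros(q.shape[:2],np.uint8); w=slice(145*4,205*4),slice(346*4,380*4)
    m[w]=((q[:,:,1]>g)&(hsv[:,:,1]>40)&(hsv[:,:,0]>18))[w]
    m=cv2.morphologyEx(m,cv2.MORPH_OPEN,np.ones((21,21)))
    C=max(cv2.findContours(m,0,1)[0],key=cv2.contourArea).reshape(-1,2)
    print(cv2.minAreaRect(onplane('top',(C+.5)/4-.5,.058)[:,:2].astype(np.float32)*1000))
E
```

```text
((617.1412963867188, -209.20071411132812), (49.77814865112305, 72.8010025024414), 78.36717224121094)
((620.7036743164062, -210.57069396972656), (48.38597106933594, 65.23609924316406), 77.96808624267578)
```

```bash
python3 -c "
from workcell import workorder; print(workorder.job_done())"
```

```text
the job is handed in; nothing more can be done
None
```

The washstand set is back together and handed in at about 30 s of the 136 s allowed: the three tubs are stacked by size on the stand, the insert and soap are on the dish, all centred to within a few millimetres by camera, and the tumbler and candle were not touched.

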